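Tip the tubes out of the weld fixture

TASK

The three tubes in the weld fixture are done and must come out without being handled. Lift the red retaining bar by its handle out of its two brackets and lay it down on the plywood board; then take the orange mallet and knock the yellow sprung ejector pin down with it, keeping it down until the bed has tipped all three tubes into the catch trough. Set the mallet back down on the rubber mat, and leave the other things on the table where they are.

Things in the scene. Friction and masses are not known exactly. Their poses are not given: they have to be found in the camera images.
- fixture: tube fixture, blue and steel, bolted down. Origin on the table under the bed's hinge; x points the way the tubes roll, z up. Along x: back fence (face at x -78 mm), aluminium tipping bed hinged at its front edge (x 0), bar brackets (x 11 mm), ramp, catch trough (end wall x 214 mm); cheeks at y +-80 mm. Only the ejector pin and the bar's handle rise higher than 86 mm above the table
- bar_seat (a point): centre of the retaining bar when it sits in its brackets, 62 mm above the table. The brackets are two U-shaped steel forks at y +-86 mm from here, 18 mm wide in y, slot 24 mm wide in x, open at the top, fork tips 20 mm above this point. Axes as the fixture
- bar_mid (a point): centre of the retaining bar: red square steel tube 20 x 20 mm, 240 mm long along its own y, about 0.36 kg (varies). In the brackets it stands 2 mm in front of the front tube and keeps the tubes from rolling out. Own z points to its handle
- bar_grip (a point): centre of the bar's dark bail handle: a straight 14 x 14 mm grip along the bar's y, free for 90 mm between two 10 mm uprights (at y +-50 mm), 46 mm above the bar's centre (29 mm of free height between grip and bar). Axes as the bar
- board_top (a point): middle of the top face of the plywood lay-down board for the bar, 320 mm (its x) by 130 mm (its y), top 18 mm above the table, fixed
- mallet_grip (a point): where to hold the orange dead-blow mallet: its straight wooden handle, 22 mm wide, 30 mm tall, 52 mm from the axis of the head. The handle runs along the mallet's own -x, 20 to 195 mm from that axis. The mallet (about 0.40 kg, varies) stands on one face of its head, handle level 42.5 mm above that face; balance point 14 mm from the head's axis
- mallet_face (a point): centre of the lower striking face of the mallet's head, a cylinder 48 mm across and 85 mm tall (mallet's own z points up along the head)
- mat_top (a point): middle of the top face of the black rubber mat the mallet stands on, 300 mm (its x) by 140 mm (its y), 4 mm thick, fixed to the table. Board and mat lie on either side of the fixture, in either order
- pin_top (a point): centre of the yellow head (25 mm across) of the sprung ejector pin, beside the ramp on the fixture's +y side, 106 mm above the table at rest; pushed straight down it swings the crank that tips the bed forward. Its guide bush below (36 mm across) tops out 84 mm above the table
- ejector (a joint): travel of the ejector pin: 0 up, 0.020 m fully down. About 6 N starts it and 10 N takes it fully down with the tubes on the bed; its spring brings it up when let go. The bed slopes 5 degrees back at 0, is level at 0.005 and tips 13 degrees forward at 0.020; with the bar out the tubes then roll off by themselves within about 1.5 s: keep the pin down that long
- trough (a point): middle of the floor of the catch trough at the foot of the ramp, 14 mm above the table; the floor runs 48 mm either way in x and 76 mm in y; end wall 46 mm high. Axes as the fixture
- tube1_mid (a point): centre of the front aluminium tube: 25.4 mm across, 140 mm long along its own y, about 0.11 kg; the three lie side by side on the bed, parallel to the bar, tops about 74 mm above the table
- tube2_mid (a point): centre of the middle aluminium tube: 25.4 mm across, 140 mm long along its own y, about 0.11 kg
- tube3_mid (a point): centre of the back aluminium tube: 25.4 mm across, 140 mm long along its own y, about 0.11 kg
- marker: bystander, to be left alone: red and black marker pen, 140 mm long, 14 mm thick, lying on the table between robot and fixture; origin under its middle
- wire_brush: bystander, to be left alone: wire brush with a wooden back, 270 mm long, 28 mm wide, 41 mm high; origin under its middle
- magnet_square: bystander, to be left alone: red welding magnet, a 95 x 90 x 16 mm angle; origin under its middle
- spray_can: bystander, to be left alone: blue spray can with red cap, 66 mm across, 190 mm tall, standing; origin under its middle
- flap_disc: bystander, to be left alone: flap disc, 115 mm across, 16 mm thick, lying flat; origin under its middle
- f_clamp: bystander, to be left alone: red F-clamp, 260 x 130 x 22 mm, lying flat; origin under its middle
- grinder: bystander, to be left alone: green angle grinder, about 290 mm long and 130 mm wide, 69 mm high, lying flat; origin under its middle
Things that resemble listed ones, but are neither listed nor needed, are in the scene too. Leave any blue look-alike of the part that bears tube2_mid alone.

How it is judged:
By the outcome, as a careful person would: the job done as asked, in the order asked, and still so for the second after the job is handed in, with the robot touching nothing.
It also fails if it takes over 61 s, if anything falls off the work surface, if the arm or the gripper's body presses on something with over 40 N, if the wrist force passes 120 N, or if a joint passes its speed limit or range.

ROBOT

A 6-joint arm with a two-finger parallel gripper is mounted at the origin on the work surface. World frame = base frame: x ahead of the robot, y to its left, z up, the work surface at z = 0. Lengths are in m, angles in rad, forces in N, time in s.
With the tool pointing down it reaches from about 0.375 to 0.9 m from the base axis. Payload 3.1 kg.
Tool frame: the origin (TCP) lies at the very end of the fingers, on their centre line; the grasp point (between the pads) lies 19 mm behind it; x points along the fingers, z is the direction in which the jaws open and shut, and the axes are right-handed (so a half turn about x gives the same grasp; the last joint's range is limited). The gripper opens to 85 mm and grips with 20 to 120 N. Pads are 22 mm wide; open, the fingers measure 114 mm over their backs; the gripper's body (76 mm by 85 mm) begins 54 mm behind the grasp point. The pads swing forward as they close: fully open they stand 13 mm farther back than shut.
Start: joints at [1.03, 0.527, 1.433, -0, 1.181, -0.178], TCP at [0.222, 0.584, 0.231] pointing down, gripper open.
Joint ranges: [-3.08, 3.08], [-0.75, 2.2], [0.22, 2.44], [-1.43, 4.57], [0, 2.65], [-2.85, 2.85]. Speed limits (rad/s): [2.79, 2.79, 3.14, 3.14, 3.14, 3.14].

INTERFACE

Orientations are given as a unit quaternion [x, y, z, w].
In Python, from station import manip, viewer, job gives the robot as it stands.
- The arm moves only by the tool move_arm, never from a script. Its argument "deltas" is one flat list of numbers, 7 for each row, row after row: the finger opening in mm, from 0 to 85.4, then the shift along the tool's x, y, z in mm, then the turn, a rotation vector about the tool's x, y, z in degrees. In form: [jaw, tx, ty, tz, rx, ry, rz, jaw, tx, ty, tz, rx, ry, rz, ...]. A call has 1 to 10 rows; each row shifts and turns the commanded pose from where the row before left it, along the tool's axes as they then stand; what a row does not reach is not made up. A row lasts 1/10 s, in which the tool goes at most 50 mm and 8.59 degrees, less where a joint would pass 70% of its speed; a pose out of reach is approached as far as the arm can. A call is refused whole if a number of a shift passes 50 or a number of a turn 8.59, either way. A call with a gripper value outside its range is refused whole. The fingers move at their own pace and stop on an object; "force" is the grip in N (left out, the last holds). Time passes only in rows, so rows that do not move let the fingers close. It gives the time, the measured TCP pose, the force and the opening at its end, in the units of the state.
- manip.sense(): the state, without advancing time (a new reading comes with each control period).
- viewer.snapshot(name): name is "scene" or "side" or "wrist"; returns a dict with "image" (400x640x3 uint8, red, green, blue), "depth" (400x640 float32, m along the optical axis (not along the pixel's ray), 0 where there is no reading), "fovy" (degrees; the focal length in pixels is half the picture's height over the tangent of half this angle, whatever the lens; pixels are square), "cx", "cy" (the principal point, pixels), "k1" (the pictures are not rectified: a ray, as slopes to the right and down, at radius r is drawn at 1 + k1 r^2 times it, then the intrinsics apply), "R" (3x3) and "t" (3): a world point X has camera coordinates R X + t. Camera axes: x right, y down, z forward; pixel columns grow to the right and rows downward; lengths in m; the calibration is good to about 2 mm. A picture is of the moment at which its call begins.
- job.sign_off(): hands the job in, once; it reports no verdict.
The state is a dict: "t": time; "q": joint angles; "qd": joint speeds; "tau": joint torques, N m; "tcp_pos": TCP position; "tool_rot": TCP orientation; "force": force on the tool from outside, world axes, zero at the start; "ft_torque": the same for the moment, N m; "finger_gap": opening from 0.0 (shut) to 1.0 (fully open).
Only numpy, scipy, OpenCV 4.12 (cv2) and the standard library are available. Lean on these libraries where they do the work, as an engineer would, in place of code of your own. Each camera call takes 0.05 s, during which the arm holds its last target.

## Working session

There is one attempt and no reset: what is moved stays moved. The work goes in short steps, Python scripts to look and compute and a tool call to move; the robot and the scene stay as the last step left them, time stands still between calls to the robot, and variables do not carry over. Pictures are saved under pics/ and viewed, and the job is handed in when it is done.

Besides the shell and the picture viewer there is one more tool, called after ">>>" as a command line: name --argument value ..., lists and objects as JSON in quotes. move_arm: Moves the arm, as the interface text tells. Its arguments: {"type":"object","properties":{"deltas":{"type":"array"},"force":{"type":"number"}},"required":["deltas"]}

```bash
mkdir -p pics; ls
cat > h.py <<'E'
import numpy as np, cv2
from station import manip, viewer, job
from scipy.spatial.transform import Rotation as Ro
def snap(n,tag):
    s=viewer.snapshot(n); cv2.imwrite(f'pics/{tag}.png',s['image'][:,:,::-1]); np.savez(f'pics/{tag}.npz',**s); return s
def load(tag): return dict(np.load(f'pics/{tag}.npz'))
def K(s):
    f=200/np.tan(np.radians(float(s['fovy']))/2); return f
def ray(s,u,v):
    f=K(s); x=(u-s['cx'])/f; y=(v-s['cy'])/f
    xd,yd=x,y
    for _ in range(20):
        r2=x*x+y*y; x=xd/(1+s['k1']*r2); y=yd/(1+s['k1']*r2)
    d=np.array([x,y,1.]); return -s['R'].T@s['t'], s['R'].T@d
def onz(s,u,v,z):
    o,d=ray(s,u,v); return o+d*(z-o[2])/d[2]
def dep(s,u,v):
    o,d=ray(s,u,v); return o+d*s['depth'][int(round(v)),int(round(u))]
def proj(s,X):
    c=s['R']@np.array(X)+s['t']; x,y=c[:2]/c[2]; k=1+s['k1']*(x*x+y*y); return K(s)*x*k+s['cx'],K(s)*y*k+s['cy']
def cloud(s):
    h,w=s['depth'].shape; vv,uu=np.mgrid[:h,:w]; f=K(s); xd=(uu-s['cx'])/f; yd=(vv-s['cy'])/f; x,y=xd.copy(),yd.copy()
    for _ in range(20):
        k=1+s['k1']*(x*x+y*y); x=xd/k;y=yd/k
    c=np.stack([x,y,np.ones_like(x)],-1)*s['depth'][...,None]
    P=(c-s['t'])@s['R']; P[s['depth']==0]=np.nan; return P
E
python3 - <<'E'
from h import *
for n in ['scene','side','wrist']:
    s=snap(n,n+'0'); print(n,s['fovy'],s['k1'],(-s['R'].T@s['t']).round(3),s['R'][2].round(2))
print(manip.sense())
E
```

```text
pics
scene 49.04951752990644 -0.016087001366262312 [1.28  0.829 1.188] [-0.51 -0.53 -0.68]
side 47.18702819214587 0.04222560699531559 [-0.113 -0.794  0.968] [ 0.44  0.6  -0.68]
wrist 64.93172627232765 -0.06257706255243173 [0.143 0.613 0.373] [ 0.3  -0.12 -0.95]
{'t': 0.15, 'q': array([ 1.02946535e+00,  5.28259798e-01,  1.43359929e+00,  6.44559698e-06,
        1.18141492e+00, -1.78509497e-01]), 'qd': array([-0.00081015, -0.00457843, -0.00416401, -0.00111109,  0.00019941,
       -0.00098203]), 'tau': array([ 1.60153570e-03, -4.42742229e+01, -1.78278154e+01, -1.35056171e-04,
        5.57158070e-03, -3.78989768e-06]), 'tcp_pos': array([0.22151089, 0.58384473, 0.23055679]), 'tool_rot': array([-0.40182899,  0.58254635,  0.40134211,  0.58146172]), 'force': array([0.28459239, 0.17237353, 0.13377047]), 'ft_torque': array([-0.05112212, -0.00299035,  0.00450958]), 'finger_gap': 0.9987038913150619}
```

View pics/scene0.png

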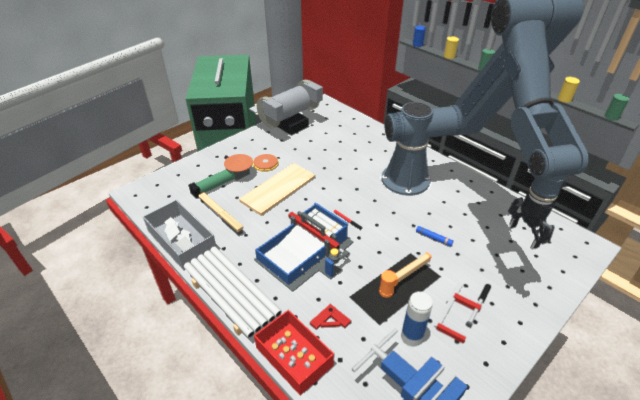

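View pics/side0.png

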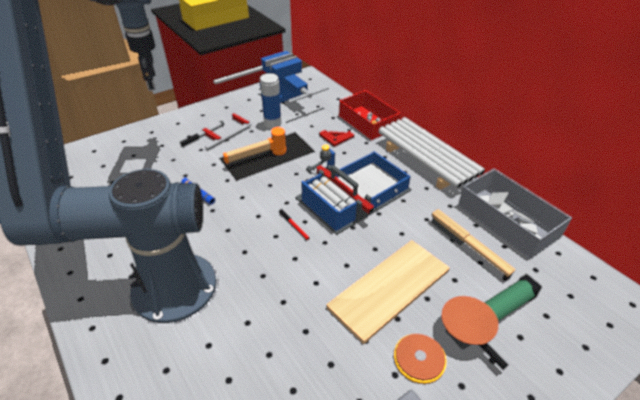

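View pics/wrist0.png

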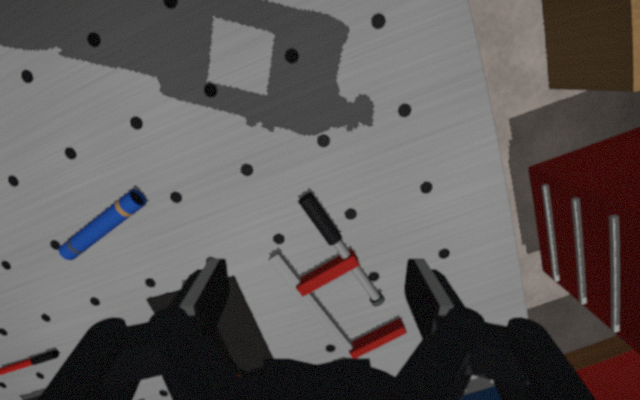

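Run:
```python
from h import *
a=cv2.imread('pics/scene0.png')[180:310,230:450]; b=cv2.imread('pics/side0.png')[110:240,210:420]
a=cv2.resize(a,None,fx=3.6,fy=2.25*1.6/1.6*1.0 if 0 else 3.6,interpolation=3)[:, :790]; b=cv2.resize(b,None,fx=3.6,fy=3.6,interpolation=3)
cv2.imwrite('pics/c1.png',a);cv2.imwrite('pics/c2.png',b)
```

```text
(no output)
```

View pics/c1.png

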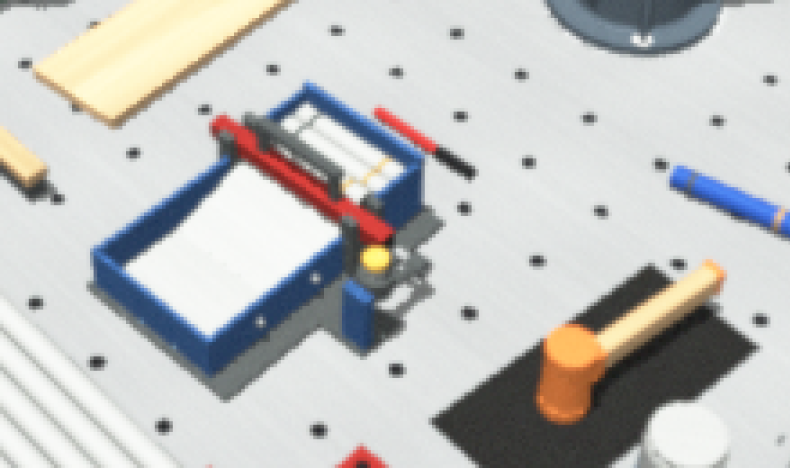

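View pics/c2.png

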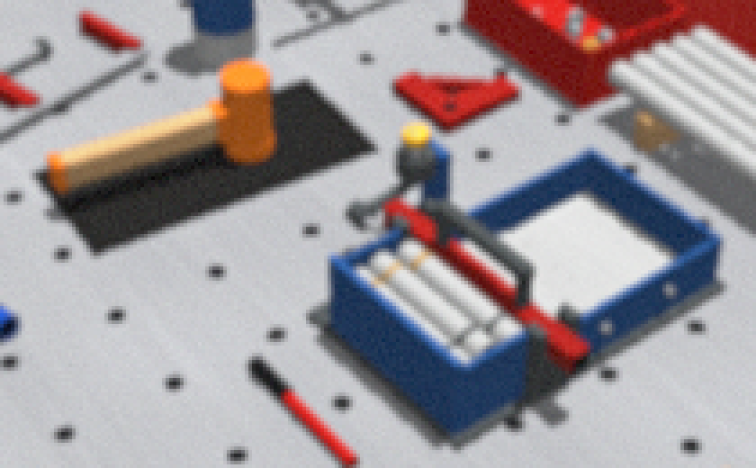

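```bash
cat >> h.py <<'E'
def hsv(s): return cv2.cvtColor(s['image'],cv2.COLOR_RGB2HSV)
def pts(s,box,lo,hi,P=None):
    u0,v0,u1,v1=box; m=np.zeros(s['depth'].shape,bool); H=hsv(s)
    m[v0:v1,u0:u1]=True; m&=cv2.inRange(H,np.array(lo),np.array(hi))>0
    P=cloud(s) if P is None else P; q=P[m]; return q[~np.isnan(q[:,0])]
def rect(q):
    r=cv2.minAreaRect(q[:,:2].astype(np.float32)*1000); return np.round(r[0],1),np.round(r[1],1),round(r[2],1)
E
python3 - <<'E'
from h import *
A=load('scene0');B=load('side0');PA=cloud(A);PB=cloud(B)
bx={'mat':((350,250,445,325),(0,0,0),(180,90,60)),'board':((238,160,318,215),(10,50,120),(25,200,255)),'head':((375,265,402,300),(5,170,120),(15,255,255)),'yel':((326,243,345,262),(20,120,150),(32,255,255)),
 'bar':((285,208,345,250),(0,150,60),(6,255,255)),'blue':((250,200,350,285),(105,150,40),(125,255,255)),'wood':((393,250,432,285),(10,60,120),(22,220,255))}
bs={'mat':((215,130,320,180),(0,0,0),(180,90,60)),'board':((325,240,450,340),(10,50,120),(25,200,255)),'head':((270,125,290,158),(5,170,120),(15,255,255)),'yel':((318,142,332,156),(20,120,150),(32,255,255)),
 'bar':((312,160,376,215),(0,150,60),(6,255,255)),'blue':((298,150,412,232),(105,150,40),(125,255,255)),'wood':((224,135,274,165),(10,60,120),(22,220,255))}
for k in bx:
  for n,s,P,b in(('scene',A,PA,bx),('side',B,PB,bs)):
    q=pts(s,*b[k],P=P)
    zt=np.percentile(q[:,2],95); t=q[abs(q[:,2]-zt)<.006]
    print(k,n,len(q),'z',np.percentile(q[:,2],[2,50,95]).round(4),'all',rect(q),'top',len(t),t.mean(0).round(4),rect(t))
for n,P in(('a',PA),('b',PB)):
    q=P.reshape(-1,3); z=q[(q[:,0]>.5)&(q[:,0]<.8)&(abs(q[:,1])<.4)][:,2]; print(n,np.median(z[z<.01]))
E
```

```text
mat scene 1903 z [-0.0026  0.0025  0.0069] all (array([467.9, 337.6]), array([325.3, 267. ]), 31.3) top 1407 [0.4999 0.3502 0.0036] (array([475.5, 342.2]), array([133.3, 297.8]), 86.7)
mat side 1269 z [0.0003 0.0049 0.0086] all (array([475.1, 335.5]), array([128.7, 294.3]), 87.0) top 1092 [0.4694 0.3204 0.0056] (array([474.5, 335.5]), array([128.7, 293.1]), 87.0)
board scene 1184 z [0.001  0.0163 0.0233] all (array([ 454.7, -403.1]), array([325.2, 306.4]), 7.5) top 443 [ 0.4532 -0.3214  0.0197] (array([ 455.2, -387.7]), array([319.5, 271.8]), 7.3)
board side 5718 z [0.0077 0.019  0.022 ] all (array([ 455.7, -378.5]), array([338.7, 261.2]), 6.0) top 5187 [ 0.4299 -0.329   0.0192] (array([ 445.5, -362.9]), array([321.6, 208.7]), 6.1)
head scene 231 z [0.0098 0.0464 0.085 ] all (array([515.5, 342.5]), array([37.3, 61.8]), 70.7) top 30 [0.5324 0.3433 0.0839] (array([524.7, 337.4]), array([37.7, 38.5]), 65.2)
head side 302 z [0.0105 0.0541 0.0902] all (array([549. , 382.2]), array([179.2,  48.8]), 56.5) top 50 [0.5126 0.3253 0.0891] (array([515.3, 328.2]), array([40.9, 42.9]), 5.1)
yel sc
[... 778 characters left out ...]
ay([301.3, 247.1]), 2.3) top 63 [0.4719 0.0241 0.0818] (array([504.6,  59.1]), array([287. , 114.9]), 64.0)
blue side 1794 z [0.0178 0.0484 0.0824] all (array([621.5,  34.3]), array([366.8, 237.7]), 3.2) top 194 [ 0.4601 -0.0117  0.0819] (array([498.8,  39.6]), array([280.7, 127.2]), 68.4)
wood scene 307 z [-0.0006  0.0568  0.0865] all (array([396.8, 329.6]), array([ 68.6, 251.2]), 88.0) top 28 [0.5092 0.3494 0.087 ] (array([506.9, 349.4]), array([35.5, 10.1]), 40.2)
wood side 485 z [0.0006 0.0576 0.065 ] all (array([427.1, 383.3]), array([117.3, 199.6]), 84.0) top 208 [0.411  0.3399 0.0624] (array([410.2, 342.2]), array([ 31.3, 174.6]), 83.7)
a -0.0004120663653382188
b 0.0012944239407179545
```

```bash
cat >> h.py <<'E'
def st():
    s=manip.sense(); R=Ro.from_quat(s['tool_rot']).as_matrix()
    print('t',round(s['t'],2),'tcp',(s['tcp_pos']*1000).round(1),'x',R[:,0].round(3),'y',R[:,1].round(3),'z',R[:,2].round(3),'F',s['force'].round(2),'M',s['ft_torque'].round(2),'gap',round(s['finger_gap']*85.4,1),'q',s['q'].round(2)); return s,R
def plan(p,zdir,ups=None):
    """total in current tool axes: p mm target TCP, zdir deg world yaw of tool z (tool down)"""
    s,R=st(); a=np.radians(zdir); z=np.array([np.cos(a),np.sin(a),0]); x=np.array([0,0,-1.]); Rt=np.stack([x,np.cross(z,x),z],1)
    print('rotvec deg',np.degrees(Ro.from_matrix(R.T@Rt).as_rotvec()).round(2))
    d=np.array(p)-s['tcp_pos']*1000; print('shift in cur tool',(R.T@d).round(1),'in target tool',(Rt.T@d).round(1),'world',d.round(1))
E
python3 - <<'E'
from h import *
plan([480,0,330],180);plan([480,0,330],0)
E
```

```text
t 0.15 tcp [221.5 583.8 230.6] x [-0.001 -0.001 -1.   ] y [-0.935  0.355  0.   ] z [ 0.355  0.935 -0.002] F [0.28 0.17 0.13] M [-0.05 -0.    0.  ] gap 85.3 q [ 1.03  0.53  1.43  0.    1.18 -0.18]
rotvec deg [-1.1079e+02 -5.0000e-02 -1.0000e-01]
shift in cur tool [ -98.8 -448.8 -454.3] in target tool [ -99.4  583.8 -258.5] world [ 258.5 -583.8   99.4]
t 0.15 tcp [221.5 583.8 230.6] x [-0.001 -0.001 -1.   ] y [-0.935  0.355  0.   ] z [ 0.355  0.935 -0.002] F [0.28 0.17 0.13] M [-0.05 -0.    0.  ] gap 85.3 q [ 1.03  0.53  1.43  0.    1.18 -0.18]
rotvec deg [ 6.921e+01 -9.000e-02  4.000e-02]
shift in cur tool [ -98.8 -448.8 -454.3] in target tool [ -99.4 -583.8  258.5] world [ 258.5 -583.8   99.4]
```

>>> move_arm --deltas '[85,-10,-20,-20,0,0,0,85,-10,-30,-30,0,0,0,85,-10,-30,-30,0,0,0,85,-10,-30,-30,0,0,0,85,-10,-30,-30,0,0,0,85,-10,-30,-30,0,0,0,85,-10,-30,-30,0,0,0,85,-10,-30,-30,0,0,0,85,-10,-30,-30,0,0,0,85,-10,-30,-30,0,0,0]'

```text
t: 1.15
tcp_pos: [0.3901, 0.2086, 0.3316]
tool_rot: [-0.402, 0.582, 0.402, 0.582]
force: [0.5, -0.9, -0.4]
finger_gap: 0.999
```

>>> move_arm --deltas '[85,0,-30,-30,0,0,0,85,0,-30,-30,0,0,0,85,0,-30,-30,0,0,0,85,0,-30,-30,0,0,0,85,0,-24,-24,0,0,0,85,0,-15,-20,0,0,0,85,0,0,0,0,0,0]'

```text
t: 1.85
tcp_pos: [0.4815, -0.0023, 0.331]
tool_rot: [-0.401, 0.583, 0.4, 0.583]
force: [-0.5, 0.2, 0.1]
finger_gap: 0.993
```

>>> move_arm --deltas '[85,0,0,0,8,0,0,85,0,0,0,8,0,0,85,0,0,0,8,0,0,85,0,0,0,8,0,0,85,0,0,0,8,0,0,85,0,0,0,8,0,0,85,0,0,0,8,0,0,85,0,0,0,8,0,0,85,0,0,0,8,0,0,85,0,0,0,0,0,0]'

```text
t: 2.85
tcp_pos: [0.4797, 0.0017, 0.3311]
tool_rot: [0.017, 0.707, -0.017, 0.707]
force: [-0.1, 0.0, 0.2]
finger_gap: 0.995
```

Run:
```python
from h import *
st(); s=snap('wrist','wrist1')
```

```text
t 2.85 tcp [479.7   1.7 331.1] x [-0.001  0.001 -1.   ] y [0.047 0.999 0.001] z [ 0.999 -0.047 -0.001] F [-0.07  0.04  0.23] M [ 0.01 -0.01  0.01] gap 84.9 q [-0.23  0.21  1.65  0.    1.28 -0.18]
```

View pics/wrist1.png

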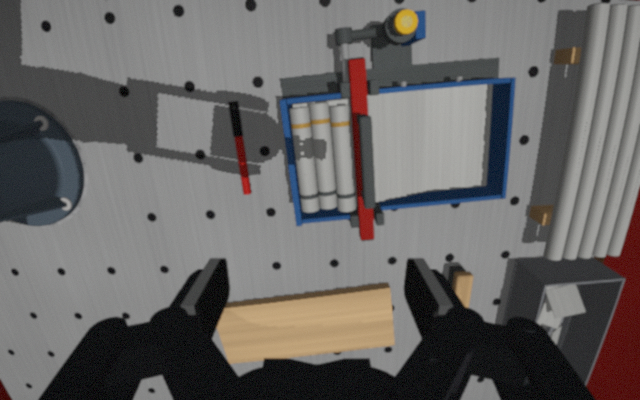

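Run:
```python
from h import *
W=load('wrist1');P=cloud(W)
for k,b in {'yel':((385,5,425,40),(20,120,150),(32,255,255)),'bar':((340,50,385,245),(0,150,60),(6,255,255)),'blue':((275,75,520,228),(105,150,40),(125,255,255)),'board':((215,280,396,365),(10,50,120),(25,200,255)),'handle':((352,100,385,215),(0,0,30),(180,120,110)),'marker':((225,135,255,195),(0,120,60),(8,255,255))}.items():
    q=pts(W,*b,P=P); zt=np.percentile(q[:,2],95); 
    for dz in (.006,): 
        t=q[abs(q[:,2]-zt)<dz]; print(k,len(q),'z',np.percentile(q[:,2],[2,50,95]).round(4),'all',rect(q),'top',len(t),t.mean(0).round(4),rect(t))
H=hsv(W)
def cen(box,lo,hi):
    u0,v0,u1,v1=box; m=cv2.inRange(H,np.array(lo),np.array(hi)); z=np.zeros_like(m); z[v0:v1,u0:u1]=m[v0:v1,u0:u1]
    c=max(cv2.findContours(z,0,1)[0],key=cv2.contourArea); return c
c=cen((385,5,425,40),(20,120,120),(32,255,255)); (u,v),r=cv2.minEnclosingCircle(c); print('pin',u,v,r,onz(W,u,v,.106).round(4))
c=cen((215,280,396,365),(10,50,120),(25,200,255)); r=cv2.minAreaRect(c); print(r,[onz(W,u,v,.018).round(4) for u,v in cv2.boxPoints(r)])
```

```text
yel 362 z [0.1041 0.1061 0.1074] all (array([594.9, 158.9]), array([54.2, 24.5]), 33.2) top 358 [0.582  0.1502 0.1061] (array([582.1, 150.1]), array([23.4, 23. ]), 47.7)
bar 1716 z [0.0652 0.0726 0.074 ] all (array([541. ,  -1.3]), array([ 23.1, 238.1]), 3.3) top 1652 [0.5365 0.0189 0.0726] (array([539.6,  -1.4]), array([ 20.2, 238.1]), 3.3)
blue 4647 z [0.021  0.0574 0.0865] all (array([592.3,   0.8]), array([297.8, 166.1]), 2.9) top 700 [0.4478 0.0005 0.086 ] (array([449.3,   0.7]), array([167.,  56.]), 74.6)
board 9854 z [0.0162 0.0181 0.0195] all (array([ 426.1, -197.6]), array([334. , 425.5]), 5.9) top 9751 [ 0.447  -0.3204  0.0182] (array([ 442.2, -323.8]), array([320.3, 131.7]), 5.8)
handle 1465 z [0.0471 0.115  0.1166] all (array([534.7, -18.2]), array([ 50.4, 140.4]), 14.6) top 1055 [0.539  0.001  0.1153] (array([539.2,  -1.6]), array([ 13.6, 111.2]), 3.6)
marker 385 z [0.0084 0.0123 0.0141] all (array([366.2, -19.5]), array([11.6, 88.6]), 1.9) top 380 [ 0.3671 -0.0203  0.0122] (array([366.1, -19.5]), array([11.5, 88.6]), 2.0)
pin 405.53936767578125 21.216535568237305 12.303644180297852 [0.5817 0.1503 0.106 ]
((305.2841796875, 326.8373718261719), (58.673248291015625, 177.4928741455078), 82.91879272460938) [array([ 0.2832, -0.2746,  0.018 ]), array([ 0.5944, -0.2422,  0.018 ]), array([ 0.6131, -0.3735,  0.018 ]), array([ 0.2734, -0.4142,  0.018 ])]
```

Run:
```python
from h import *
plan([539.3,-1.5,89],3.4)
```

```text
t 2.9 tcp [479.8   1.5 331.2] x [-0.001  0.    -1.   ] y [0.045 0.999 0.   ] z [ 0.999 -0.045 -0.001] F [ 0.31 -0.11  0.82] M [ 0.03 -0.02 -0.02] gap 85.3 q [-0.23  0.21  1.65  0.    1.28 -0.19]
rotvec deg [-5.97 -0.04 -0.03]
shift in cur tool [242.1  -0.4  59.7] in target tool [242.2  -6.5  59.2] world [  59.5   -3.  -242.2]
```

>>> move_arm --deltas '[85,0,0,0,-6,0,0,85,0,-3,20,0,0,0,85,0,-3,20,0,0,0,85,20,0,19,0,0,0,85,35,0,0,0,0,0,85,35,0,0,0,0,0,85,35,0,0,0,0,0,85,35,0,0,0,0,0,85,30,0,0,0,0,0,85,0,0,0,0,0,0]' --force 60

```text
t: 3.9
tcp_pos: [0.5363, -0.0011, 0.1376]
tool_rot: [-0.02, 0.71, 0.022, 0.703]
force: [-1.1, -0.6, 0.0]
finger_gap: 0.995
```

Run:
```python
from h import *
plan([539.3,-1.5,89],3.4); snap('wrist','wrist2')
```

```text
t 3.9 tcp [536.3  -1.1 137.6] x [-0.01   0.002 -1.   ] y [-0.059  0.998  0.003] z [ 0.998  0.059 -0.009] F [-1.08 -0.56  0.03] M [-0.02 -0.01  0.  ] gap 85.0 q [-0.21  0.55  1.74  0.    0.87 -0.27]
rotvec deg [-0.04 -0.54 -0.16]
shift in cur tool [48.6 -0.7  3.4] in target tool [48.6 -0.6  3. ] world [  3.   -0.4 -48.6]
```

View pics/wrist2.png

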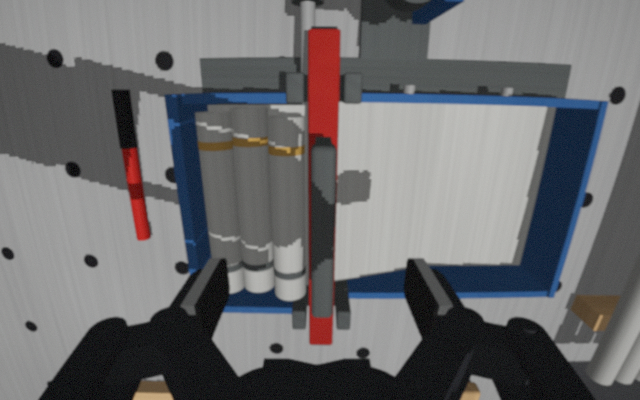

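>>> move_arm --deltas '[85,15,0,1,0,-0.3,0,85,15,0,1,0,0,0,85,12,0,0,0,0,0,85,6,0,0,0,0,0,85,0,0,0,0,0,0,85,0,0,0,0,0,0]'

```text
t: 4.55
tcp_pos: [0.5423, -0.0021, 0.094]
tool_rot: [-0.02, 0.705, 0.02, 0.709]
force: [1.0, 0.6, 0.6]
finger_gap: 0.995
```

Run:
```python
from h import *
plan([539.3,-1.5,89],3.4)
```

```text
t 4.55 tcp [542.3  -2.1  94. ] x [ 0.006  0.    -1.   ] y [-0.056  0.998 -0.   ] z [0.998 0.056 0.006] F [0.95 0.64 0.59] M [-0.02 -0.01 -0.07] gap 85.0 q [-0.21  0.62  1.76  0.    0.75 -0.27]
rotvec deg [-0.16  0.36  0.02]
shift in cur tool [ 4.9  0.7 -3. ] in target tool [ 5.   0.8 -3. ] world [-3.   0.6 -5. ]
```

>>> move_arm --deltas '[85,4,0,-2.5,0,0.3,0,85,0,0,0,0,0,0,85,0,0,0,0,0,0]'

```text
t: 4.85
tcp_pos: [0.5393, -0.0022, 0.0894]
tool_rot: [-0.02, 0.707, 0.02, 0.707]
force: [-0.6, -0.3, -0.4]
finger_gap: 0.996
```

Run:
```python
from h import *
plan([539.3,-1.5,89],3.4)
```

```text
t 4.85 tcp [539.3  -2.2  89.4] x [ 0. -0. -1.] y [-0.056  0.998 -0.   ] z [0.998 0.056 0.   ] F [-0.56 -0.26 -0.41] M [-0.04 -0.04 -0.01] gap 85.1 q [-0.21  0.63  1.77 -0.    0.75 -0.27]
rotvec deg [-0.19  0.    0.  ]
shift in cur tool [0.4 0.7 0. ] in target tool [0.4 0.7 0. ] world [-0.   0.7 -0.4]
```

>>> move_arm --deltas '[5,0,0,0,0,0,0,5,0,0,0,0,0,0,5,0,0,0,0,0,0,5,0,0,0,0,0,0,5,0,0,0,0,0,0,5,0,0,0,0,0,0,5,0,0,0,0,0,0,5,0,0,0,0,0,0]' --force 60

```text
t: 5.65
tcp_pos: [0.5396, -0.0022, 0.0894]
tool_rot: [-0.02, 0.707, 0.02, 0.707]
force: [0.1, 0.5, 1.6]
finger_gap: 0.148
```

Run:
```python
from h import *
st()
```

```text
t 5.65 tcp [539.6  -2.2  89.4] x [ 0.001 -0.    -1.   ] y [-0.056  0.998 -0.   ] z [0.998 0.056 0.001] F [0.14 0.46 1.63] M [ 0.01 -0.03 -0.02] gap 12.7 q [-0.21  0.63  1.77  0.    0.75 -0.27]
```

>>> move_arm --deltas '[5,-6,0,0,0,0,0,5,-8,0,0,0,0,0,5,-8,0,0,0,0,0,5,-10,0,0,0,0,0,5,-15,0,0,0,0,0,5,-20,0,0,0,0,0,5,-25,0,0,0,0,0,5,-25,0,0,0,0,0,5,-15,0,0,0,0,0,5,0,0,0,0,0,0]'

```text
t: 6.65
tcp_pos: [0.5409, -0.0024, 0.2243]
tool_rot: [-0.02, 0.705, 0.019, 0.709]
force: [0.4, 0.4, -4.3]
finger_gap: 0.152
```

Run:
```python
from h import *
plan([442,-324,60],-84.2);snap('scene','scene2')
cv2.imwrite('pics/c3.png',cv2.resize(cv2.imread('pics/scene2.png')[140:300,220:420],None,fx=3.6,fy=3.6,interpolation=3))
```

```text
t 6.65 tcp [540.9  -2.4 224.3] x [ 0.006 -0.001 -1.   ] y [-0.056  0.998 -0.002] z [0.998 0.056 0.006] F [ 0.44  0.41 -4.3 ] M [-0.1  -0.06  0.02] gap 13.0 q [-0.21  0.42  1.66 -0.    1.06 -0.27]
rotvec deg [87.42  0.35 -0.19]
shift in cur tool [ 164.1 -315.2 -117.8] in target tool [ 164.3 -130.9  309.9] world [ -98.9 -321.6 -164.3]
```

View pics/c3.png

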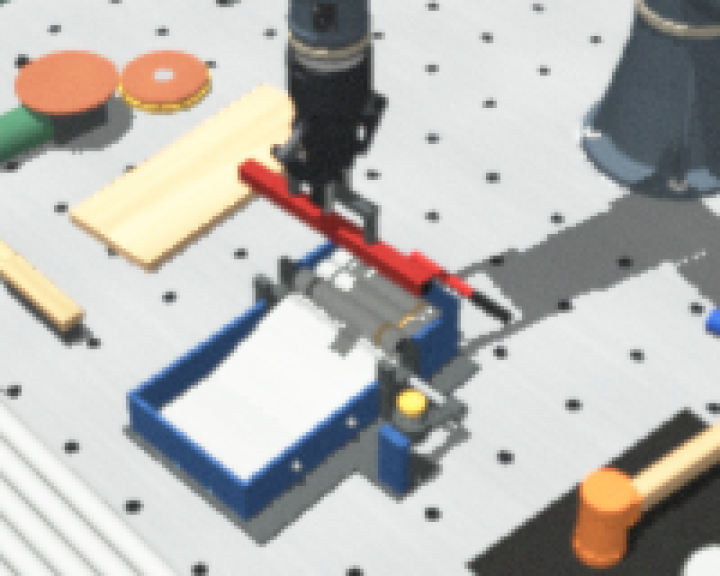

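>>> move_arm --deltas '[5,0,-15,-6,0,0,0,5,0,-30,-12,0,0,0,5,0,-40,-15,0,0,0,5,0,-40,-15,0,0,0,5,0,-40,-15,0,0,0,5,0,-40,-15,0,0,0,5,0,-40,-15,0,0,0,5,0,-35,-12,0,0,0,5,0,-25,-9,0,0,0,5,0,-10,-4,0,0,0]'

```text
t: 7.7
tcp_pos: [0.4379, -0.3255, 0.2201]
tool_rot: [-0.019, 0.707, 0.019, 0.706]
force: [-0.4, 0.6, -4.5]
finger_gap: 0.152
```

>>> move_arm --deltas '[5,0,0,0,4,0,0,5,0,0,0,8,0,0,5,0,0,0,8,0,0,5,0,0,0,8,0,0,5,0,0,0,8,0,0,5,0,0,0,8,0,0,5,0,0,0,8,0,0,5,0,0,0,8,0,0,5,0,0,0,8,0,0,5,0,0,0,8,0,0]'

```text
t: 8.7
tcp_pos: [0.4388, -0.3214, 0.2202]
tool_rot: [0.421, 0.569, -0.421, 0.567]
force: [-0.0, -1.4, -3.9]
finger_gap: 0.15
```

>>> move_arm --deltas '[5,0,0,0,8,0,0,5,0,0,0,3.5,0,0,5,0,0,0,0,0,0,5,0,0,0,0,0,0]'

```text
t: 9.1
tcp_pos: [0.439, -0.3222, 0.2206]
tool_rot: [0.474, 0.525, -0.474, 0.524]
force: [0.7, -0.3, -4.6]
finger_gap: 0.15
```

Run:
```python
from h import *
plan([442,-324,60],-84.2);snap('wrist','wrist3')
```

```text
t 9.1 tcp [ 439.  -322.2  220.6] x [-0.001  0.002 -1.   ] y [ 0.995  0.102 -0.001] z [ 0.102 -0.995 -0.002] F [ 0.75 -0.29 -4.61] M [-0.05  0.    0.03] gap 12.8 q [-0.84  0.43  1.65  0.    1.06  0.63]
rotvec deg [ 0.04 -0.1   0.06]
shift in cur tool [160.6   3.    2.4] in target tool [160.6   2.8   2.1] world [   3.    -1.8 -160.6]
```

View pics/wrist3.png

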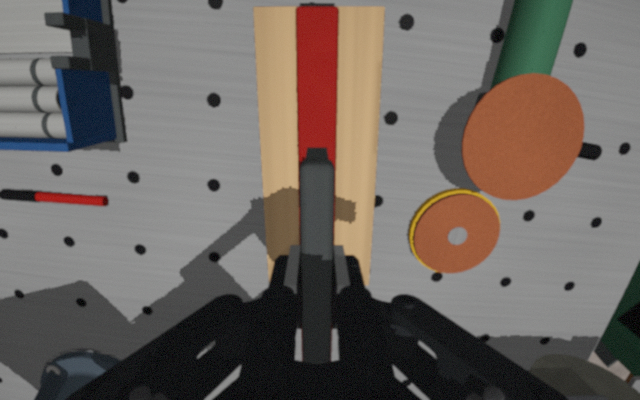

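>>> move_arm --deltas '[5,20,2,2,0,0,0,5,30,1,0,0,0,0,5,35,0,0,0,0,0,5,30,0,0,0,0,0,5,20,0,0,0,0,0,5,12,0,0,0,0,0,5,6,0,0,0,0,0,5,3,0,0,0,0,0,5,0,0,0,0,0,0,5,0,0,0,0,0,0]'

```text
t: 10.15
tcp_pos: [0.4429, -0.3256, 0.0662]
tool_rot: [0.474, 0.524, -0.475, 0.525]
force: [0.8, -0.3, -4.1]
finger_gap: 0.151
```

Run:
```python
from h import *
plan([442,-324,55.4],-84.2)
```

```text
t 10.15 tcp [ 442.9 -325.6   66.2] x [ 0.001 -0.002 -1.   ] y [0.995 0.1   0.001] z [ 0.1   -0.995  0.002] F [ 0.82 -0.27 -4.09] M [-0.    0.03  0.1 ] gap 12.9 q [-0.84  0.67  1.75  0.    0.71  0.63]
rotvec deg [-0.08  0.1  -0.07]
shift in cur tool [10.8 -0.8 -1.7] in target tool [10.8 -0.8 -1.7] world [ -0.9   1.6 -10.8]
```

>>> move_arm --deltas '[5,4,0,0,0,0,0,5,3,0,0,0,0,0,5,2,0,0,0,0,0,5,1.5,0,0,0,0,0,5,0,0,0,0,0,0,5,0,0,0,0,0,0]'

```text
t: 10.75
tcp_pos: [0.4423, -0.3249, 0.055]
tool_rot: [0.474, 0.524, -0.474, 0.524]
force: [0.3, 0.5, -1.4]
finger_gap: 0.152
```

Run:
```python
from h import *
plan([442,-324,55.4],-84.2)
```

```text
t 10.75 tcp [ 442.3 -324.9   55. ] x [-0.  0. -1.] y [ 0.995  0.1   -0.   ] z [ 0.1   -0.995 -0.   ] F [ 0.33  0.51 -1.36] M [0.12 0.14 0.01] gap 13.0 q [-0.84  0.69  1.76 -0.    0.69  0.63]
rotvec deg [-0.08 -0.    0.01]
shift in cur tool [-0.4 -0.2 -1. ] in target tool [-0.4 -0.2 -1. ] world [-0.3  0.9  0.4]
```

>>> move_arm --deltas '[5,0.5,0,0,0,0,0,40,0,0,0,0,0,0,60,0,0,0,0,0,0,60,0,0,0,0,0,0,60,0,0,0,0,0,0,60,-10,0,0,0,0,0,60,-20,0,0,0,0,0,60,-30,0,0,0,0,0,60,-40,0,0,0,0,0,60,-40,0,0,0,0,0]'

```text
t: 11.75
tcp_pos: [0.4421, -0.3246, 0.196]
tool_rot: [0.475, 0.525, -0.474, 0.524]
force: [0.4, -0.4, -0.1]
finger_gap: 0.706
```

>>> move_arm --deltas '[60,-30,0,0,0,0,0,85,-20,0,0,0,0,0,85,-20,0,0,0,0,0]'

```text
t: 12.05
tcp_pos: [0.4424, -0.3249, 0.2666]
tool_rot: [0.474, 0.524, -0.475, 0.525]
force: [1.1, -0.3, -0.3]
finger_gap: 0.991
```

Run:
```python
from h import *
plan([467,338,300],90);plan([467,338,300],-90); snap('side','side3'); snap('wrist','wrist4')
```

```text
t 12.05 tcp [ 442.4 -324.9  266.6] x [ 0.001 -0.001 -1.   ] y [0.995 0.1   0.001] z [ 0.1   -0.995  0.002] F [ 1.12 -0.26 -0.3 ] M [-0.02 -0.01  0.01] gap 84.6 q [-0.84  0.38  1.58  0.    1.17  0.63]
rotvec deg [-1.7428e+02  1.1000e-01  1.3000e-01]
shift in cur tool [ -34.4   90.6 -657.1] in target tool [-33.4 -24.6 662.9] world [ 24.6 662.9  33.4]
t 12.05 tcp [ 442.4 -324.9  266.6] x [ 0.001 -0.001 -1.   ] y [0.995 0.1   0.001] z [ 0.1   -0.995  0.002] F [ 1.12 -0.26 -0.3 ] M [-0.02 -0.01  0.01] gap 84.6 q [-0.84  0.38  1.58  0.    1.17  0.63]
rotvec deg [ 5.72  0.09 -0.07]
shift in cur tool [ -34.4   90.6 -657.1] in target tool [ -33.4   24.6 -662.9] world [ 24.6 662.9  33.4]
```

View pics/side3.png

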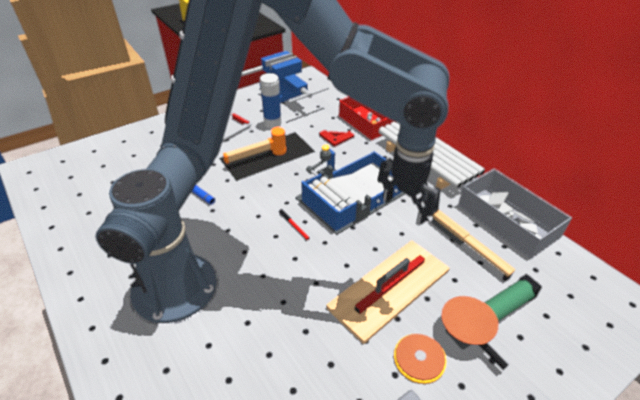

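>>> move_arm --deltas '[85,0,0,0,5.8,0,0,85,-5,0,-15,0,0,0,85,-5,0,-30,0,0,0,85,-5,0,-40,0,0,0,85,-5,0,-45,0,0,0,85,-5,0,-45,0,0,0,85,-5,0,-45,0,0,0,85,0,0,-45,0,0,0,85,0,0,-45,0,0,0,85,0,0,-45,0,0,0]'

```text
t: 13.15
tcp_pos: [0.4413, 0.0326, 0.2939]
tool_rot: [0.5, 0.501, -0.5, 0.5]
force: [0.0, 0.0, -0.3]
finger_gap: 0.994
```

>>> move_arm --deltas '[85,0,0,-45,0,0,0,85,0,0,-45,0,0,0,85,0,0,-45,0,0,0,85,0,0,-45,0,0,0,85,0,0,-45,0,0,0,85,0,0,-40,0,0,0,85,0,0,-25,0,0,0,85,0,0,-10,0,0,0,85,0,0,0,0,0,0,85,0,0,0,0,0,0]'

```text
t: 14.15
tcp_pos: [0.4427, 0.329, 0.2939]
tool_rot: [-0.5, -0.5, 0.501, -0.5]
force: [-0.3, -0.0, -1.0]
finger_gap: 0.993
```

Run:
```python
from h import *
st(); snap('wrist','wrist5')
```

```text
t 14.15 tcp [442.7 329.  293.9] x [-0.001 -0.001 -1.   ] y [ 1.    -0.001 -0.001] z [-0.001 -1.     0.001] F [-0.27 -0.04 -1.03] M [ 0.01 -0.02 -0.01] gap 84.8 q [ 0.44  0.36  1.54 -0.    1.24  2.01]
```

View pics/wrist5.png

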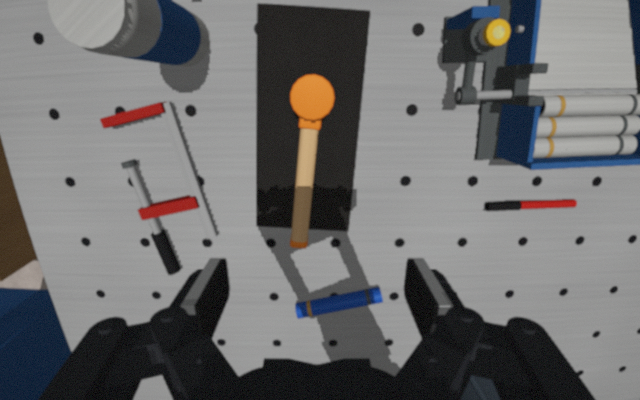

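Run:
```python
from h import *
W=load('wrist5');P=cloud(W);H=hsv(W)
q=pts(W,(285,70,340,120),(5,170,100),(15,255,255),P=P); t=q[q[:,2]>.083]; print('head',t.mean(0).round(4),rect(t),t[:,2].mean())
(c,r)=cv2.minEnclosingCircle(t[:,:2].astype(np.float32)*1000);print(c,r)
q=pts(W,(285,128,325,242),(10,50,100),(25,220,255),P=P); t=q[q[:,2]>.052]; print('handle',t.mean(0).round(4),np.median(t[:,2]),rect(t))
q=pts(W,(250,0,372,235),(0,0,0),(180,120,60),P=P); t=q[abs(q[:,2])<.012]; print('mat',len(t),rect(t),np.median(t[:,2]))
q=pts(W,(480,15,515,48),(20,120,120),(32,255,255),P=P); t=q[q[:,2]>.1]; print('pin',t.mean(0),rect(t))
q=pts(W,(290,280,390,325),(105,150,60),(125,255,255),P=P); print('bluetube',rect(q))
t=P[0:40,50:130].reshape(-1,3); t=t[t[:,2]>.15]; print('can',rect(t) )
t=P[95:280,95:220].reshape(-1,3); t=t[t[:,2]>.01]; print('clamp',rect(t),t[:,:2].max(0),t[:,:2].min(0))
```

```text
head [0.5181 0.3329 0.089 ] (array([518.4, 332.7]), array([47.1, 46.4]), 89.7) 0.08903479556855752
(518.3063354492188, 332.947998046875) 23.862918853759766
handle [0.415  0.3436 0.0612] 0.0614144860709798 (array([407.8, 344.3]), array([ 23. , 152.9]), 83.9)
mat 18272 (array([474.7, 341.8]), array([141. , 298.8]), 86.7) 0.004226411620741709
pin [0.58244075 0.15137468 0.10609218] (array([582.5, 151. ]), array([23.9, 25. ]), 30.2)
bluetube (array([201.6, 293.5]), array([ 19.7, 136. ]), 13.3)
can (array([579.2, 495.3]), array([59.5, 27.9]), 88.0)
clamp (array([398.3, 477. ]), array([248.2, 231.9]), 12.5) [0.51271088 0.61618578] [0.25473658 0.37045866]
```

Run:
```python
from h import *
plan([466.6,338.3,27.5],-96)
```

```text
t 14.2 tcp [442.9 328.7 294. ] x [-0.001 -0.001 -1.   ] y [ 1.    -0.002 -0.001] z [-0.002 -1.     0.001] F [-0.44 -0.04 -0.11] M [-0.01 -0.    0.03] gap 85.4 q [ 0.44  0.36  1.54 -0.    1.24  2.01]
rotvec deg [5.88 0.07 0.06]
shift in cur tool [266.5  23.9  -9.9] in target tool [266.5  22.5 -12. ] world [  23.7    9.6 -266.5]
```

>>> move_arm --deltas '[85,0,12,-5,5.9,0,0,85,20,12,-6,0,0,0,85,35,0,0,0,0,0,85,40,0,0,0,0,0,85,40,0,0,0,0,0,85,35,0,0,0,0,0,85,20,0,0,0,0,0,85,10,0,0,0,0,0,85,0,0,0,0,0,0,85,0,0,0,0,0,0]'

```text
t: 15.2
tcp_pos: [0.4689, 0.3395, 0.0953]
tool_rot: [0.526, 0.473, -0.525, 0.473]
force: [0.2, -0.2, -0.1]
finger_gap: 0.991
```

Run:
```python
from h import *
plan([466.6,338.3,27.5],-96)
```

```text
t 15.2 tcp [468.9 339.5  95.3] x [ 0.002  0.001 -1.   ] y [ 0.994 -0.105  0.002] z [-0.105 -0.994 -0.001] F [ 0.18 -0.16 -0.06] M [-0.01  0.02  0.  ] gap 84.6 q [ 0.43  0.65  1.66 -0.    0.82  2.11]
rotvec deg [-0.04 -0.05 -0.09]
shift in cur tool [67.8 -2.3  1.4] in target tool [67.8 -2.2  1.4] world [ -2.3  -1.2 -67.8]
```

>>> move_arm --deltas '[85,15,-2,1,0,0,0,85,20,0,0,0,0,0,85,15,0,0,0,0,0,85,10,0,0,0,0,0,85,5,0,0,0,0,0,85,2,0,0,0,0,0,85,0,0,0,0,0,0,85,0,0,0,0,0,0]'

```text
t: 16.0
tcp_pos: [0.4663, 0.3391, 0.0278]
tool_rot: [0.526, 0.473, -0.525, 0.473]
force: [0.1, 0.3, -0.4]
finger_gap: 0.992
```

Run:
```python
from h import *
plan([466.6,338.3,27.5],-96)
```

```text
t 16.0 tcp [466.3 339.1  27.8] x [ 0.001  0.    -1.   ] y [ 0.995 -0.104  0.001] z [-0.104 -0.995 -0.001] F [ 0.1   0.3  -0.43] M [ 0.   -0.01 -0.  ] gap 84.7 q [ 0.44  0.76  1.69 -0.    0.68  2.11]
rotvec deg [ 0.01 -0.03 -0.05]
shift in cur tool [0.3 0.4 0.8] in target tool [0.3 0.4 0.8] world [ 0.3 -0.8 -0.3]
```

Close firmly, then lift.

>>> move_arm --deltas '[10,0,0,0.8,0,0,0,10,0,0,0,0,0,0,10,0,0,0,0,0,0,10,0,0,0,0,0,0,10,0,0,0,0,0,0,10,0,0,0,0,0,0,10,0,0,0,0,0,0,10,0,0,0,0,0,0]' --force 110

```text
t: 16.8
tcp_pos: [0.4659, 0.3384, 0.0276]
tool_rot: [0.526, 0.473, -0.525, 0.473]
force: [-0.5, 0.8, 5.0]
finger_gap: 0.247
```

>>> move_arm --deltas '[10,-5,0,0,0,0,0,10,-10,0,0,0,0,0,10,-20,0,0,0,0,0,10,-30,0,0,0,0,0,10,-30,0,0,0,0,0,10,-30,0,0,0,0,0,10,-25,0,0,0,0,0,10,-10,0,0,0,0,0,10,0,0,0,0,0,0,10,0,0,0,0,0,0]'

```text
t: 17.8
tcp_pos: [0.4647, 0.3375, 0.1861]
tool_rot: [-0.525, -0.473, 0.526, -0.473]
force: [0.2, -0.5, -5.1]
finger_gap: 0.243
```

Run:
```python
from h import *
st(); W=snap('wrist','wrist6'); P=cloud(W)
q=pts(W,(0,0,640,400),(5,170,100),(15,255,255),P=P); print(np.percentile(q,[1,50,99],axis=0).round(4))
S=snap('side','side6'); cv2.imwrite('pics/c6.png',cv2.resize(cv2.imread('pics/side6.png')[60:220,180:400],None,fx=3.6,fy=3.6,interpolation=3))
```

```text
t 17.8 tcp [464.7 337.5 186.1] x [-0.003 -0.001 -1.   ] y [ 0.995 -0.104 -0.002] z [-0.104 -0.995  0.001] F [ 0.19 -0.54 -5.06] M [0.03 0.16 0.03] gap 20.8 q [ 0.43  0.52  1.61 -0.    1.02  2.11]
[[0.4959 0.3105 0.1775]
 [0.5207 0.3313 0.2474]
 [0.5403 0.3527 0.2488]]
```

View pics/wrist6.png

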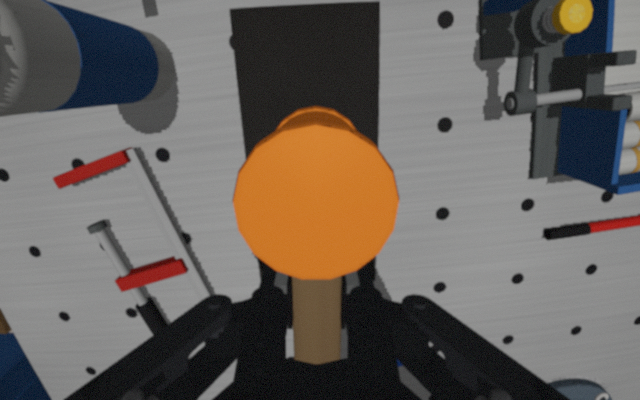

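View pics/c6.png

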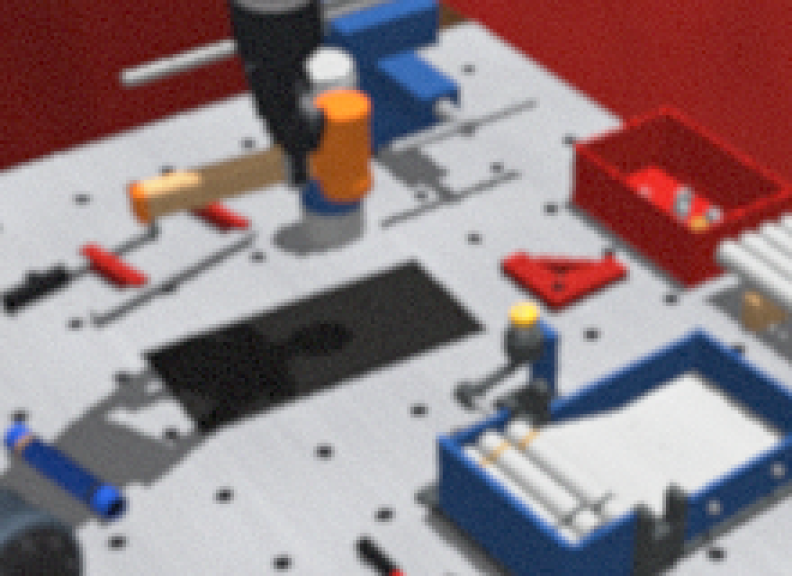

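>>> move_arm --deltas '[10,0,6,10,0,0,0,10,0,10,22,0,0,0,10,0,12,26,0,0,0,10,0,12,26,0,0,0,10,0,12,26,0,0,0,10,0,12,25,0,0,0,10,5,10,20,0,0,0,10,8,6,12,0,0,0,10,5,3,6,0,0,0,10,0,0,0,0,0,0]'

```text
t: 18.9
tcp_pos: [0.5295, 0.1566, 0.1678]
tool_rot: [-0.525, -0.474, 0.527, -0.472]
force: [-1.6, -0.4, -5.0]
finger_gap: 0.241
```

>>> move_arm --deltas '[10,0,0,0,0,0,0,10,0,0,0,0,0,0]'

```text
t: 19.1
tcp_pos: [0.5299, 0.1583, 0.1694]
tool_rot: [0.525, 0.474, -0.525, 0.473]
force: [0.0, -0.4, -4.4]
finger_gap: 0.243
```

Run:
```python
from h import *
plan([530,156.1,135],-96); W=snap('wrist','wrist7'); P=cloud(W)
q=pts(W,(0,0,640,400),(5,170,100),(15,255,255),P=P); t=q[q[:,2]>q[:,2].max()-.008]; print(rect(t),np.median(t[:,2]),cv2.minEnclosingCircle(t[:,:2].astype(np.float32)*1000))
# plane tilt of head top
A=np.c_[t[:,:2]-t[:,:2].mean(0),np.ones(len(t))]; print('slope deg',np.degrees(np.linalg.lstsq(A,t[:,2],rcond=None)[0][:2]).round(2))
for n in('scene','side'): snap(n,n+'7')
a=cv2.imread('pics/scene7.png')[190:300,270:400];b=cv2.imread('pics/side7.png')[90:200,270:400]
cv2.imwrite('pics/c7.png',cv2.resize(np.hstack([a,b]),None,fx=3,fy=3,interpolation=3))
```

```text
t 19.1 tcp [529.9 158.3 169.4] x [-0.  0. -1.] y [ 0.995 -0.103 -0.   ] z [-0.103 -0.995 -0.   ] F [ 0.02 -0.4  -4.38] M [ 0.02  0.19 -0.01] gap 20.8 q [0.09 0.51 1.68 0.   0.95 1.76]
rotvec deg [ 0.09 -0.02  0.01]
shift in cur tool [34.4  0.3  2.2] in target tool [34.4  0.3  2.2] world [  0.1  -2.2 -34.4]
(array([582.3, 152.5]), array([46.2, 47.3]), 76.3) 0.23072484849099195 ((582.3421020507812, 151.75450134277344), 24.09313201904297)
slope deg [-0.73  0.29]
```

View pics/c7.png

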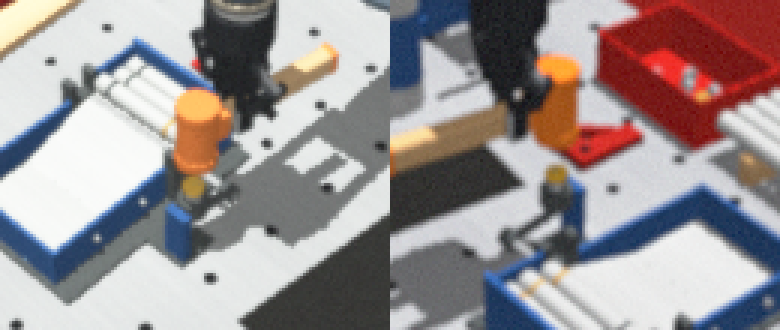

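View pics/wrist7.png

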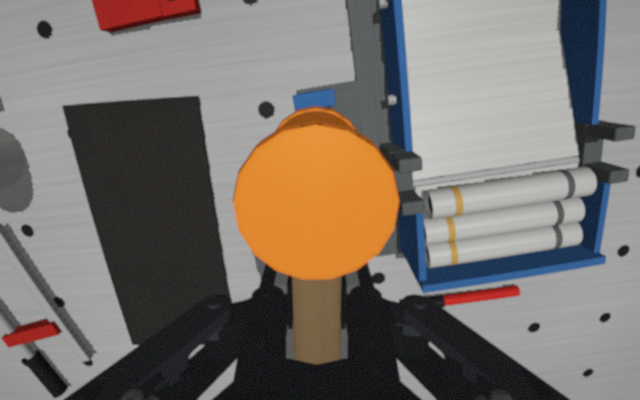

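Run:
```python
from h import *
W=load('wrist1');P=cloud(W); q=pts(W,(385,0,435,45),(105,150,40),(125,255,255),P=P); print(np.percentile(q,[1,50,99],axis=0).round(4))
W=load('wrist5');P=cloud(W); q=P.reshape(-1,3); d=np.hypot(q[:,0]-.5822,q[:,1]-.1508); m=(d<.05)&(d>.014)&(q[:,2]>.06); print(np.percentile(q[m][:,2],[50,90,99]), q[m&(q[:,2]>.08)].mean(0))
```

```text
[[0.601  0.1365 0.0262]
 [0.6057 0.1455 0.078 ]
 [0.6108 0.1644 0.08  ]]
[0.07819969 0.08438248 0.08561098] [0.5808316  0.15762569 0.08369393]
```

>>> move_arm --deltas '[10,10,0,1.5,0,0,0,10,12,0,0,0,0,0,10,10,0,0,0,0,0,10,8,0,0,0,0,0,10,8,0,0,0,0,0,10,6,0,0,0,0,0,10,4,0,0,0,0,0,10,2,0,0,0,0,0,10,0,0,0,0,0,0,10,0,0,0,0,0,0]'

```text
t: 20.25
tcp_pos: [0.5293, 0.1559, 0.1096]
tool_rot: [-0.525, -0.474, 0.526, -0.473]
force: [-4.2, -0.1, 4.2]
finger_gap: 0.243
```

Run:
```python
from h import *
plan([530,156.6,109],-96); snap('wrist','wrist8');S=snap('scene','scene8')
cv2.imwrite('pics/c8.png',cv2.resize(cv2.imread('pics/scene8.png')[180:310,230:420],None,fx=4,fy=4,interpolation=3))
```

```text
t 20.25 tcp [529.3 155.9 109.6] x [-0.001 -0.    -1.   ] y [ 0.995 -0.104 -0.001] z [-0.104 -0.995  0.   ] F [-4.22 -0.07  4.21] M [-0.15  0.77 -0.03] gap 20.7 q [ 0.08  0.6   1.72 -0.    0.82  1.76]
rotvec deg [0.02 0.02 0.08]
shift in cur tool [ 0.6  0.7 -0.8] in target tool [ 0.6  0.7 -0.8] world [ 0.7  0.7 -0.6]
```

View pics/c8.png

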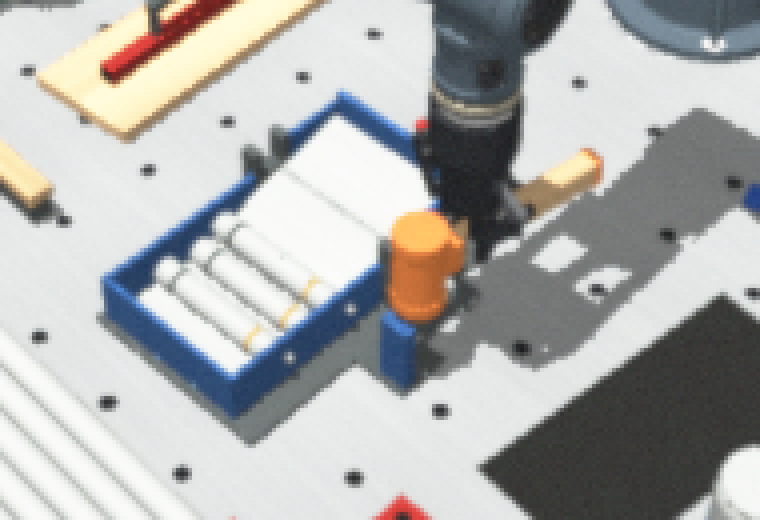

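View pics/wrist8.png

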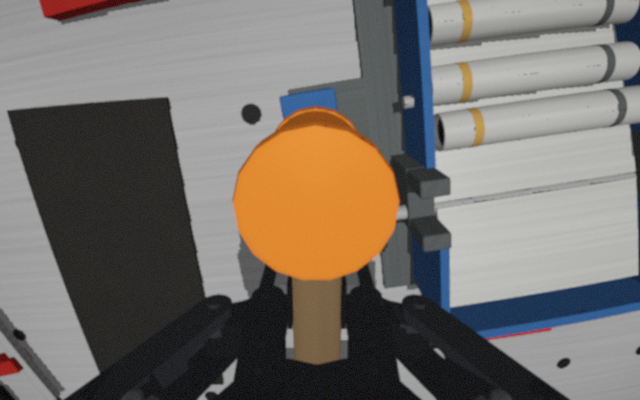

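>>> move_arm --deltas '[10,1,0,0,0,0,0,10,1,0,0,0,0,0,10,0,0,0,0,0,0,10,0,0,0,0,0,0,10,0,0,0,0,0,0,10,0,0,0,0,0,0,10,0,0,0,0,0,0,10,0,0,0,0,0,0,10,0,0,0,0,0,0,10,0,0,0,0,0,0]'

```text
t: 21.35
tcp_pos: [0.5291, 0.1559, 0.1093]
tool_rot: [-0.525, -0.473, 0.526, -0.473]
force: [-9.9, -0.7, 16.0]
finger_gap: 0.243
```

>>> move_arm --deltas '[10,0,0,0,0,0,0,10,0,0,0,0,0,0,10,0,0,0,0,0,0,10,0,0,0,0,0,0,10,0,0,0,0,0,0,10,0,0,0,0,0,0,10,0,0,0,0,0,0,10,0,0,0,0,0,0,10,0,0,0,0,0,0,10,0,0,0,0,0,0]'

```text
t: 22.35
tcp_pos: [0.5291, 0.1559, 0.1093]
tool_rot: [-0.525, -0.473, 0.526, -0.473]
force: [-9.0, -2.0, 15.3]
finger_gap: 0.241
```

Run:
```python
from h import *
st();S=snap('scene','scene9');T=snap('side','side9')
a=cv2.imread('pics/scene9.png')[190:300,250:380];b=cv2.imread('pics/side9.png')[120:230,290:420]
cv2.imwrite('pics/c9.png',cv2.resize(np.hstack([a,b]),None,fx=3,fy=3,interpolation=3))
```

```text
t 22.35 tcp [529.1 155.9 109.3] x [-0.001 -0.    -1.   ] y [ 0.995 -0.104 -0.001] z [-0.104 -0.995  0.   ] F [-9.01 -2.   15.29] M [-0.27  0.98 -0.14] gap 20.6 q [ 0.08  0.6   1.72 -0.    0.81  1.76]
```

View pics/c9.png

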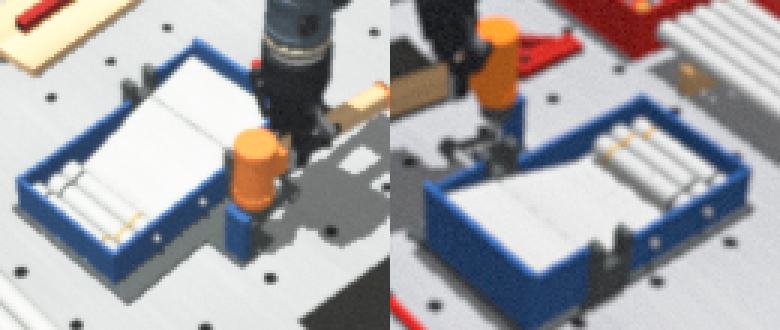

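>>> move_arm --deltas '[10,-5,0,0,0,0,0,10,-10,0,0,0,0,0,10,-15,0,0,0,0,0,10,-20,0,0,0,0,0,10,-20,0,0,0,0,0,10,-10,-6,-12,0,0,0,10,0,-12,-24,0,0,0,10,0,-12,-26,0,0,0,10,0,-12,-26,0,0,0,10,0,-12,-26,0,0,0]'

```text
t: 23.45
tcp_pos: [0.4877, 0.2768, 0.1868]
tool_rot: [0.526, 0.473, -0.525, 0.473]
force: [0.5, 0.2, -4.2]
finger_gap: 0.242
```

>>> move_arm --deltas '[10,0,-12,-25,0,0,0,10,0,-10,-20,0,0,0,10,0,-5,-10,0,0,0,10,0,-2,-5,0,0,0,10,0,0,0,0,0,0,10,0,0,0,0,0,0]'

```text
t: 24.05
tcp_pos: [0.4661, 0.337, 0.1872]
tool_rot: [-0.525, -0.473, 0.526, -0.473]
force: [0.1, -0.0, -4.0]
finger_gap: 0.24
```

Run:
```python
from h import *
plan([466,338.4,27.7],-96); W=snap('wrist','wrist10'); P=cloud(W)
q=pts(W,(0,0,640,400),(5,170,100),(15,255,255),P=P); t=q[q[:,2]>q[:,2].max()-.008]; print(rect(t),np.median(t[:,2]))
A=np.c_[t[:,:2]-t[:,:2].mean(0),np.ones(len(t))]; print('slope deg',np.degrees(np.linalg.lstsq(A,t[:,2],rcond=None)[0][:2]).round(2))
S=load('side9')
```

```text
t 24.05 tcp [466.1 337.  187.2] x [ 0.    -0.001 -1.   ] y [ 0.994 -0.105  0.   ] z [-0.105 -0.994  0.   ] F [ 0.08 -0.01 -3.97] M [-0.02  0.17  0.03] gap 20.5 q [ 0.43  0.52  1.6  -0.    1.02  2.11]
rotvec deg [-0.02  0.03 -0.01]
shift in cur tool [159.5  -0.3  -1.5] in target tool [159.5  -0.2  -1.4] world [-1.000e-01  1.400e+00 -1.595e+02]
(array([518.4, 331.2]), array([45.5, 47.5]), 78.7) 0.24854441705971442
slope deg [-0.53  0.14]
```

>>> move_arm --deltas '[10,15,0,-1.5,0,0,0,10,30,0,0,0,0,0,10,35,0,0,0,0,0,10,30,0,0,0,0,0,10,20,0,0,0,0,0,10,12,0,0,0,0,0,10,8,0,0,0,0,0,10,4,0,0,0,0,0,10,0,0,0,0,0,0,10,0,0,0,0,0,0]'

```text
t: 25.1
tcp_pos: [0.4666, 0.3394, 0.0342]
tool_rot: [0.526, 0.473, -0.525, 0.473]
force: [0.0, 0.4, -3.7]
finger_gap: 0.245
```

Run:
```python
from h import *
plan([466,338.4,27.7],-96)
```

```text
t 25.1 tcp [466.6 339.4  34.2] x [ 0.002  0.001 -1.   ] y [ 0.995 -0.104  0.002] z [-0.104 -0.995 -0.001] F [ 0.04  0.41 -3.74] M [ 0.01  0.17 -0.01] gap 20.9 q [ 0.44  0.75  1.69 -0.    0.7   2.11]
rotvec deg [ 0.01 -0.05 -0.09]
shift in cur tool [ 6.5 -0.5  1.1] in target tool [ 6.5 -0.5  1.1] world [-0.6 -1.  -6.5]
```

>>> move_arm --deltas '[10,3,0,0,0,0,0,10,2,0,0,0,0,0,10,1,0,0,0,0,0,10,0.3,0,0,0,0,0,10,0,0,0,0,0,0,10,0,0,0,0,0,0]'

```text
t: 25.7
tcp_pos: [0.4658, 0.3393, 0.0276]
tool_rot: [0.526, 0.473, -0.525, 0.473]
force: [-2.8, 0.6, 4.9]
finger_gap: 0.243
```

Run:
```python
from h import *
plan([466,338.4,27.7],-96)
```

```text
t 25.7 tcp [465.8 339.3  27.6] x [ 0.  0. -1.] y [ 0.995 -0.104  0.   ] z [-0.104 -0.995 -0.   ] F [-2.8   0.65  4.9 ] M [-0.12  0.35 -0.1 ] gap 20.7 q [0.44 0.76 1.69 0.   0.69 2.11]
rotvec deg [ 0.02 -0.01 -0.01]
shift in cur tool [-0.1  0.3  0.8] in target tool [-0.1  0.3  0.8] world [ 0.2 -0.9  0.1]
```

Standing on the mat. Release and retreat upward.

>>> move_arm --deltas '[24,-0.4,0,0,0,0,0,35,0,0,0,0,0,0,60,0,0,0,0,0,0,80,0,0,0,0,0,0,80,0,0,0,0,0,0,80,0,0,0,0,0,0,80,-8,0,0,0,0,0,80,-15,0,0,0,0,0,80,-25,0,0,0,0,0,80,-40,0,0,0,0,0]'

```text
t: 26.7
tcp_pos: [0.4646, 0.3385, 0.1156]
tool_rot: [-0.524, -0.474, 0.527, -0.473]
force: [-0.1, -0.1, 0.2]
finger_gap: 0.933
```

>>> move_arm --deltas '[80,-40,0,0,0,0,0,80,-40,0,0,0,0,0,80,-40,0,0,0,0,0,80,-40,0,0,0,0,0,80,-30,0,0,0,0,0,80,0,0,0,0,0,0,80,0,0,0,0,0,0,80,0,0,0,0,0,0]'

```text
t: 27.5
tcp_pos: [0.4648, 0.3386, 0.3047]
tool_rot: [-0.525, -0.473, 0.526, -0.473]
force: [-0.4, -0.2, -0.5]
finger_gap: 0.938
```

Run:
```python
from h import *
st();
for n in('scene','side','wrist'): snap(n,n+'11')
W=load('wrist11');P=cloud(W)
q=pts(W,(0,0,640,400),(5,170,100),(15,255,255),P=P); t=q[q[:,2]>.083]; print(rect(t),np.median(t[:,2]))
B=load('side11');P=cloud(B); q=pts(B,(330,240,450,340),(0,150,60),(6,255,255),P=P); t=q[q[:,2]>.03]; print('bar',np.median(t[:,2]),rect(t))
A0,A1=load('scene0'),load('scene11')
a=cv2.resize(cv2.imread('pics/scene11.png')[190:300,250:380],None,fx=3,fy=3,interpolation=3);b=cv2.resize(cv2.imread('pics/side11.png')[120:230,290:420],None,fx=3,fy=3,interpolation=3)
cv2.imwrite('pics/c11.png',np.hstack([a,b]))
```

```text
t 27.5 tcp [464.8 338.6 304.7] x [-0.002 -0.001 -1.   ] y [ 0.995 -0.104 -0.002] z [-0.104 -0.995  0.001] F [-0.43 -0.19 -0.53] M [-0.03 -0.01 -0.05] gap 80.1 q [ 0.44  0.38  1.47 -0.    1.29  2.11]
(array([517.8, 333.6]), array([47.1, 46.3]), 83.9) 0.08896184047944825
bar 0.038596110151111224 (array([ 442.1, -327.3]), array([237.5,  20.8]), 5.4)
```

View pics/scene11.png

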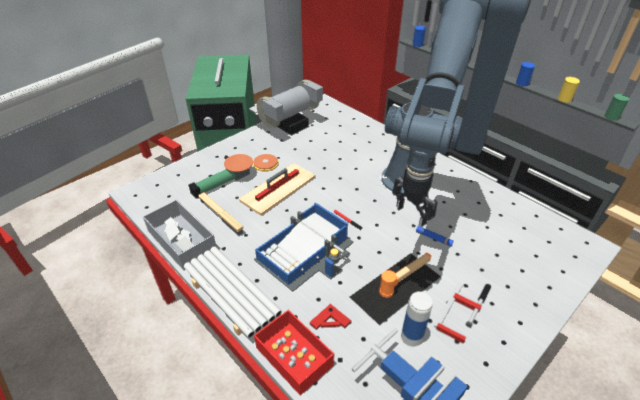

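View pics/side11.png

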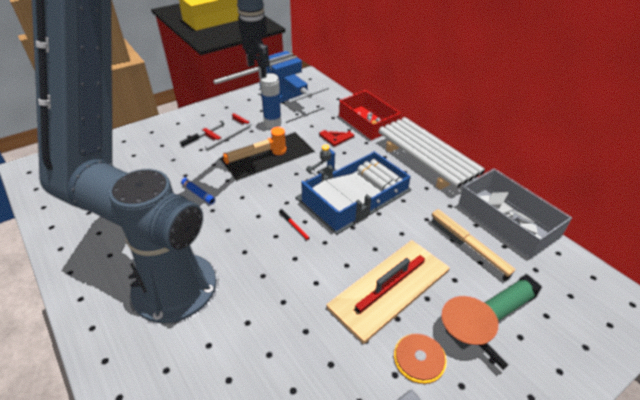

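View pics/c11.png

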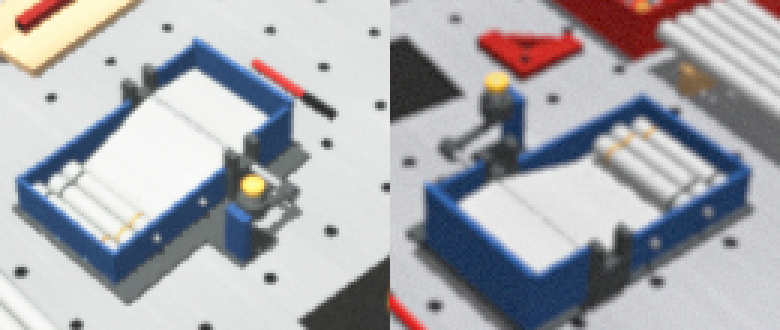

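All good: the bar is on the board, the tubes are in the trough, the mallet stands on the mat, and the gripper is clear of everything.

```bash
python3 -c "
from station import job
print(job.sign_off())"
```

```text
the job is handed in; nothing more can be done
None
```

The job is done and handed in at 27.5 s on the robot clock, against the 61 s limit. No verdict is reported at sign-off.

- **Bar:** I lifted it out of the brackets by its handle and laid it on the plywood board with the handle up. Its top measures 38.6 mm above the table (38 expected). Its centre is within about 3 mm of the board's middle.
- **Tubes:** I pushed the ejector pin down to its stop with the mallet face and held it there for just over 2 s. The wrist read 15–16 N upward at the stop. Both room cameras show all three tubes in the trough and the pin back up.
- **Mallet:** It stands on the mat within about 1 mm of where it started. Its head top measures 89 mm above the table, as expected for standing upright.
- **Other things:** The marker, the blue look-alike tube and the other bystanders look unmoved in the final pictures. I checked them by eye only, not by measurement.

No check failed. The one disagreement was that the two room cameras differed from the wrist camera by several millimetres, so I worked from the wrist camera's measurements.

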